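Pack the game-night kit at the shrink-wrapper

ROBOT

A 7-joint arm with a two-finger parallel gripper is mounted at the origin on the work surface. World frame = base frame: x ahead of the robot, y to its left, z up, the work surface at z = 0. Lengths are in m, angles in rad, forces in N, time in s.
With the tool pointing down it reaches from about 0.4 to 0.875 m from the base axis. Payload 19.3 kg.
Tool frame: the origin (TCP) lies between the finger pads; the fingertips stand bot.tcp_to_tips ahead of it and the grasp point (between the pads) is the TCP (bot.tcp_to_tips is the distance from the TCP to the fingertips, in m); z points along the fingers, y is the line along which they close (so a half turn about z gives the same grasp; the last joint's range is limited). The gripper opens to 85 mm and grips with 20 to 120 N. Pads are 22 mm wide; open, the fingers measure 114 mm over their backs; the gripper's body (76 mm by 85 mm) begins 54 mm behind the grasp point. The pads swing forward as they close: fully open they stand 13 mm farther back than shut.
Start: joints at [1.173, 0.521, -0.036, 1.599, 0.021, 1.021, -0.113], TCP at [0.201, -0.592, 0.25] pointing down, gripper open.
Joint ranges: [-2.91, 2.91], [-0.3, 2.13], [-1.5, 1.42], [0.17, 2.43], [-1.26, 4.41], [0.16, 1.93], [-2.52, 2.52]. Speed limits (rad/s): [1.89, 1.89, 2.39, 2.39, 3.01, 3.01, 3.01].

INTERFACE

Orientations are given as [roll, pitch, yaw] about the fixed x, y, z axes, in that order (R = Rz(yaw) Ry(pitch) Rx(roll)).
In Python, from workcell import telemetry, grab_frame, bot gives the robot as it stands. The module is installed in compiled form; this text tells all that it offers.
- The arm moves only by the shell command python3 -m crank 'ROWS' [FORCE]. ROWS is text: rows parted by semicolons, each of 7 numbers parted by spaces: the finger opening in m, from 0 to 0.0854, then the shift along the tool's x, y, z in m, then the turn, a rotation vector about the tool's x, y, z in degrees. A call has exactly 8 rows; each row shifts and turns the commanded pose from where the row before left it, along the tool's axes as they then stand; what a row does not reach is not made up. A row lasts 1/12 s, in which the tool goes at most 41.7 mm and 7.16 degrees, less where a joint would pass 70% of its speed; a pose out of reach is approached as far as the arm can. A call with a gripper value outside its range is refused whole. The fingers move at their own pace and stop on an object; FORCE is the grip in N (left out, the last holds). Time passes only in rows, so rows that do not move let the fingers close, or fill a call up. It gives the time, the measured TCP pose, the force, the opening and the grip force at its end, in the units of the state.
- telemetry.observe(): the state, without advancing time (a new reading comes with each control period).
- grab_frame(name): name is "side" or "top"; returns a dict with "pixels" (420x560x3 uint8, red, green, blue), "depth" (420x560 float32, m along the optical axis (not along the pixel's ray), 0 where there is no reading), "vertical_fov" (degrees; the focal length in pixels is half the picture's height over the tangent of half this angle, whatever the lens; pixels are square), "cx", "cy" (the principal point, pixels), "distortion" ([k1, k2, p1, p2, k3] as OpenCV has them; the pictures are not rectified), "R" (3x3) and "t" (3): a world point X has camera coordinates R X + t. Camera axes: x right, y down, z forward; pixel columns grow to the right and rows downward; lengths in m; the calibration is good to about 2 mm. A picture is of the moment at which its call begins.
- bot.job_done(): hands the job in; it is judged then, once.
The state is a dict: "clock": time; "qpos": joint angles; "qd": joint speeds; "joint_efforts": joint torques, N m; "position": TCP position; "tool_rot": TCP orientation; "force": force on the tool from outside, world axes, zero at the start; "moment": the same for the moment, N m; "grip_width": finger opening in m; "finger_force": force on a finger pad.
Only numpy, scipy, OpenCV 4.12 (cv2) and the standard library are available. Lean on these libraries where they do the work, as an engineer would, in place of code of your own. Each camera call takes 0.05 s, during which the arm holds its last target. There are 200 camera calls.

TASK

Finish packing the game-night kit: nest every loose token tray into the stack on the tray already standing in the tote, each turned so that its outline matches the one below and it drops fully in. Collect all the wrapped card decks from the shrink-wrapper's catch tray and lay them flat in the tote's other compartment (they may lie two high), and push the wrapper's power lever fully over to off. Leave the other things on the table alone.

Things in the scene. Friction and masses are not known exactly. Their poses are not given: they have to be found in the camera images.
- tote: Kit tote: low grey open box fixed on the table, 205 (x) by 270 (y) by 45 mm high, walls and floor 4 mm. Origin: centre of its underside, z up. A 4 mm wall along its x axis at y = 0 parts it into two compartments, each 197 (x) by 129 (y) mm inside: for trays at +y (robot's left), for decks at -y (right, next to the wrapper).
- tray0: Bottom token tray, loose in the tote's tray compartment, turned any way. White plastic, open, shield-shaped: 104 (x) by 66 (y) by 40 mm high. Origin: centre of underside, z up. Rim corners (x, y) mm: (-42,-33) (42,-33) (52,-16) (25,33) (-25,33) (-52,-16). Outside of rim vertical over the top 10 mm, 66 mm across at x = 0; below, 3 mm walls slope in to a floor 41 mm wide.
- tray0_short (a point): Middle of the top of tray0's short side (50 mm, faces its +y), at (0, 33, 40) mm in its frame. Two partitions 22 mm high stand in each tray: one nested the same way round stands on them, its origin 22 mm above that of the tray below, with about 2 mm of play; turned otherwise it stays higher, on the rim.
- tray1: Token tray just like tray0 (same size, shape and frame; about 90 g), upright on the table left of the tote at the start, turned any way. Taken from above across its 66 mm width at x = 0, fingertips on the 10 mm rim band; in the nest its rim ends 22 mm above the next. May be absent (three or four of tray1 to tray4 are there).
- tray1_short (a point): Middle of the top of tray1's short side, (0, 33, 40) mm in its frame.
- tray2: Token tray just like tray0 (same size, shape and frame; about 90 g), upright on the table left of the tote at the start, turned any way. Taken from above across its 66 mm width at x = 0, fingertips on the 10 mm rim band; in the nest its rim ends 22 mm above the next. May be absent (three or four of tray1 to tray4 are there).
- tray2_short (a point): Middle of the top of tray2's short side, (0, 33, 40) mm in its frame.
- tray3: Token tray just like tray0 (same size, shape and frame; about 90 g), upright on the table left of the tote at the start, turned any way. Taken from above across its 66 mm width at x = 0, fingertips on the 10 mm rim band; in the nest its rim ends 22 mm above the next. May be absent (three or four of tray1 to tray4 are there).
- tray3_short (a point): Middle of the top of tray3's short side, (0, 33, 40) mm in its frame.
- tray4: Token tray just like tray0 (same size, shape and frame; about 90 g), upright on the table left of the tote at the start, turned any way. Taken from above across its 66 mm width at x = 0, fingertips on the 10 mm rim band; in the nest its rim ends 22 mm above the next. May be absent (three or four of tray1 to tray4 are there).
- tray4_short (a point): Middle of the top of tray4's short side, (0, 33, 40) mm in its frame.
- wrapper: Table-top shrink-wrapper, fixed. Origin: centre of the underside of its steel catch tray, 260 (x) by 245 (y) mm, floor 4 mm thick, three walls 22 mm high; from its -y side a chute rises to the sealer body (115 mm high from y = -197 mm on, raised arm 400 mm high beyond y = -370). Control box 55 by 80 by 30 mm high at (162, 100) mm carries the power lever.
- deck1: Wrapped card deck: rigid carton 88 (x) by 56 (y) by 24 mm (z), about 120 g. Origin: centre of its underside. Starts flat on the 4 mm floor of the wrapper's catch tray, long side roughly along the wrapper's x. May be absent (three or four of deck1 to deck4 are there).
- deck2: Wrapped card deck: rigid carton 88 (x) by 56 (y) by 24 mm (z), about 120 g. Origin: centre of its underside. Starts flat on the 4 mm floor of the wrapper's catch tray, long side roughly along the wrapper's x. May be absent (three or four of deck1 to deck4 are there).
- deck3: Wrapped card deck: rigid carton 88 (x) by 56 (y) by 24 mm (z), about 120 g. Origin: centre of its underside. Starts flat on the 4 mm floor of the wrapper's catch tray, long side roughly along the wrapper's x. May be absent (three or four of deck1 to deck4 are there).
- deck4: Wrapped card deck: rigid carton 88 (x) by 56 (y) by 24 mm (z), about 120 g. Origin: centre of its underside. Starts flat on the 4 mm floor of the wrapper's catch tray, long side roughly along the wrapper's x. May be absent (three or four of deck1 to deck4 are there).
- power (a joint): Angle of the wrapper's power lever, rad: 0 = on, leaning 0.5 rad from upright towards the wrapper's -y (the sealer); 1.0 = off, leaning as much towards its +y. It swings in the wrapper's y-z plane, stays where it is left and moves with under 2 N at the ball. Pivot above the centre of the control box, 52 mm above the table; 70 mm from pivot to ball.
- power_tip (a point): Centre of the 26 mm black ball at the end of the power lever.
- gamebox: Bystander: closed game carton, 150 by 150 by 58 mm, far side of the table. Origin: centre of its underside.
- dicecup: Bystander: wooden dice cup, 80 mm across, 85 mm high, beyond the trays. Origin: centre of its underside.
- tapegun: Bystander: black tape dispenser, 150 by 55 by 84 mm, far side. Origin: centre of its underside.

How it is judged:
At the end, for the whole second after the job is handed in: Every tray present nested fully over the bottom one, same way round (a multiple of 22 mm above it within 3 mm, axes within 10 mm, short sides within 14 mm, level) in its tote compartment; every deck flat (0.2 rad) in the other, at most two high; lever past 0.85 rad; all at rest (x of tray0 in the frame of tote between -0.0985 and 0.0985 m and y of tray0 in the frame of tote between 0 and 0.131 m and z of tray0 in the frame of tote between -0.01 and 0.008 m and angle between each of tray0, tray1, tray2, tray3, tray4's own z axis and vertical below 0.08 rad and horizontal distance between each of tray1, tray2, tray3, tray4 and tray0 below 0.01 m and horizontal distance between each of tray1_short, tray2_short, tray3_short, tray4_short and tray0_short below 0.014 m and (z of tray1 in the frame of tray0 between 0.019 and 0.025 m or z of tray1 in the frame of tray0 between 0.041 and 0.047 m or z of tray1 in the frame of tray0 between 0.063 and 0.069 m or z of tray1 in the frame of tray0 between 0.085 and 0.091 m) and linear speed of each of tray1, tray2, tray3, tray4, deck1, deck2, deck3, deck4 below 0.02 m/s and (z of tray2 in the frame of tray0 between 0.019 and 0.025 m or z of tray2 in the frame of tray0 between 0.041 and 0.047 m or z of tray2 in the frame of tray0 between 0.063 and 0.069 m or z of tray2 in the frame of tray0 between 0.085 and 0.091 m) and (z of tray3 in the frame of tray0 between 0.019 and 0.025 m or z of tray3 in the frame of tray0 between 0.041 and 0.047 m or z of tray3 in the frame of tray0 between 0.063 and 0.069 m or z of tray3 in the frame of tray0 between 0.085 and 0.091 m) and (z of tray4 in the frame of tray0 between 0.019 and 0.025 m or z of tray4 in the frame of tray0 between 0.041 and 0.047 m or z of tray4 in the frame of tray0 between 0.063 and 0.069 m or z of tray4 in the frame of tray0 between 0.085 and 0.091 m) and x of deck1 in the frame of tote between -0.0985 and 0.0985 m and y of deck1 in the frame of tote between -0.131 and 0 m and z of deck1 in the frame of tote between 0 and 0.04 m and (angle between deck1's own z axis and vertical below 0.2 rad or angle between deck1's own z axis and vertical above 2.94 rad) and x of deck2 in the frame of tote between -0.0985 and 0.0985 m and y of deck2 in the frame of tote between -0.131 and 0 m and z of deck2 in the frame of tote between 0 and 0.04 m and (angle between deck2's own z axis and vertical below 0.2 rad or angle between deck2's own z axis and vertical above 2.94 rad) and x of deck3 in the frame of tote between -0.0985 and 0.0985 m and y of deck3 in the frame of tote between -0.131 and 0 m and z of deck3 in the frame of tote between 0 and 0.04 m and (angle between deck3's own z axis and vertical below 0.2 rad or angle between deck3's own z axis and vertical above 2.94 rad) and x of deck4 in the frame of tote between -0.0985 and 0.0985 m and y of deck4 in the frame of tote between -0.131 and 0 m and z of deck4 in the frame of tote between 0 and 0.04 m and (angle between deck4's own z axis and vertical below 0.2 rad or angle between deck4's own z axis and vertical above 2.94 rad) and value of joint power above 0.85 rad); the robot touches nothing.
It fails at once if the game carton is knocked out of its place (more than 30 mm) (distance of gamebox from where it was at the start of the episode above 0.03 m).
It fails at once if the dice cup is knocked out of its place (more than 30 mm) (distance of dicecup from where it was at the start of the episode above 0.03 m).
It fails at once if the tape dispenser is knocked out of its place (more than 30 mm) (distance of tapegun from where it was at the start of the episode above 0.03 m).
Of tray1, tray2, tray3, tray4 only 3 to 4 are there at a start; the rules pass over those that are not, and their reading is None.
Of deck1, deck2, deck3, deck4 only 3 to 4 are there at a start; the rules pass over those that are not, and their reading is None.
At some moment in a run one of tray1, tray2, tray3, tray4 may be knocked a few centimetres aside while the robot is not near it.
Once in a run the grip may slacken for a moment while it holds something.
It also fails if it takes over 210 s, if anything falls off the work surface, if the arm or the gripper's body presses on something with over 40 N, if the wrist force passes 120 N, or if a joint passes its speed limit or range.

## Working session

There is one attempt and no reset: what is moved stays moved. The work goes in short steps, Python scripts to look and compute and a shell command to move; the robot and the scene stay as the last step left them, time stands still between calls to the robot, and variables do not carry over. Pictures are saved under pics/ and viewed, at most 14 in all, crops included, and the job is handed in when it is done.

```bash
mkdir -p pics; cat > h.py <<'E'
import numpy as np, cv2
from workcell import telemetry, grab_frame, bot
def cam(name):
    f=grab_frame(name); h=f["pixels"].shape[0]
    fl=h/2/np.tan(np.radians(f["vertical_fov"]/2))
    f["K"]=np.array([[fl,0,f["cx"]],[0,fl,f["cy"]],[0,0,1]]); f["D"]=np.array(f["distortion"],float)
    f["R"]=np.array(f["R"]);f["t"]=np.array(f["t"]);return f
def world(f):
    h,w=f["depth"].shape
    u,v=np.meshgrid(np.arange(w),np.arange(h))
    p=cv2.undistortPoints(np.stack([u,v],-1).reshape(-1,1,2).astype(float),f["K"],f["D"]).reshape(h,w,2)
    c=np.dstack([p,np.ones((h,w))])*f["depth"][...,None]
    W=(c-f["t"])@f["R"]; W[f["depth"]==0]=np.nan
    return W
def save(f,n): cv2.imwrite(f"pics/{n}.png",f["pixels"][...,::-1])
E
python3 - <<'E'
from h import *
for n in("top","side"):
    f=cam(n);save(f,n+"0");print(n,-f["R"].T@f["t"],f["R"].round(2).tolist(),f["K"][0,0]); np.savez(n+"0",W=world(f),p=f["pixels"])
s=telemetry.observe();print(s,bot.tcp_to_tips)
E
```

```text
top [0.47004277 0.02390682 1.64469042] [[0.0, -1.0, 0.02], [-1.0, -0.0, -0.08], [0.08, -0.02, -1.0]] 513.1639096740977
side [0.21506658 0.80570015 1.09711991] [[-0.9, -0.44, 0.0], [-0.33, 0.67, -0.66], [0.29, -0.6, -0.75]] 430.23887227844375
{'clock': 0.1, 'qpos': array([ 1.172822  ,  0.52192191, -0.03630644,  1.59993499,  0.02119287,
        1.02111849, -0.11280289]), 'qd': array([ 1.96388901e-03, -2.13763466e-03, -8.14178595e-05, -2.10339941e-03,
       -3.60140594e-04, -1.13891750e-03, -7.72196521e-05]), 'joint_efforts': array([ 1.66350841e-03, -9.28501081e+01,  1.98299780e+00, -3.70538414e+01,
        1.80333591e-02,  5.30199904e-03, -4.51711082e-05]), 'position': array([ 0.20107993, -0.59147482,  0.2498095 ]), 'tool_rot': array([-3.14059741e+00,  7.46094040e-05,  3.27738275e-01]), 'force': array([-0.55479425,  0.36411985, -0.05469355]), 'moment': array([-0.02852264,  0.05891315, -0.01237128]), 'finger_force': 0.0, 'grip_width': 0.08531921406336196} 0.019
```

View pics/top0.png

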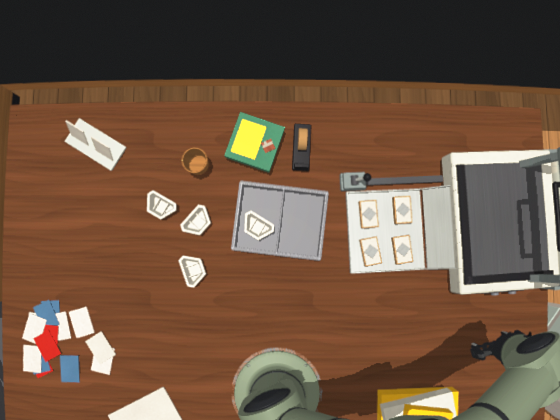

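View pics/side0.png

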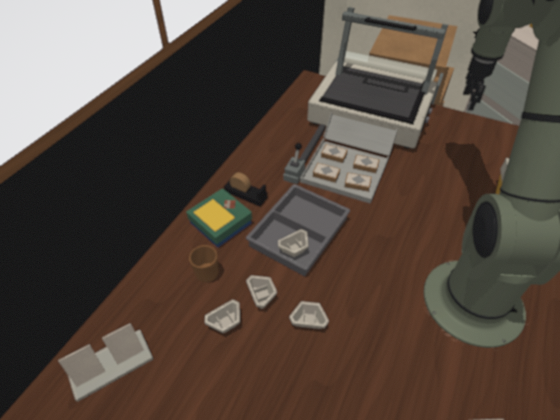

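The top view shows three loose trays (161,205), (196,220) and (192,270), with tray0 at (258,226). There are four decks at (369,213), (403,210), (371,250) and (403,249). The lever box is at (353,180) with its ball at (367,178), leaning towards the sealer. The side view agrees.

```bash
cat >> h.py <<'E'
from scipy.optimize import minimize
POLY=np.array([(-42,-33),(42,-33),(52,-16),(25,33),(-25,33),(-52,-16)])/1000.
def onplane(f,uv,z):
    p=cv2.undistortPoints(np.asarray(uv,float).reshape(-1,1,2),f["K"],f["D"]).reshape(-1,2)
    d=np.c_[p,np.ones(len(p))]@f["R"]; C=-f["R"].T@f["t"]
    return C[:2]+d[:,:2]*((z-C[2])/d[:,2])[:,None]
def poly(x,y,a):
    c,s=np.cos(a),np.sin(a); return POLY@np.array([[c,s],[-s,c]])+[x,y]
def proj(f,P): return cv2.projectPoints(np.asarray(P,float).reshape(-1,1,3),cv2.Rodrigues(f["R"])[0],f["t"],f["K"],f["D"])[0].reshape(-1,2)
def fittray(f,uv,ztop,rad=28):
    """fit rim polygon to the bright blob near pixel uv; returns x,y,yaw,cost"""
    g=cv2.cvtColor(f["pixels"],cv2.COLOR_RGB2HSV); u0,v0=map(int,uv); r=rad
    h=g[v0-r:v0+r,u0-r:u0+r].astype(int)
    m=((h[...,2]>145)&(h[...,1]<75)).astype(np.uint8)
    m=cv2.morphologyEx(m,cv2.MORPH_OPEN,np.ones((2,2),np.uint8))
    cs,_=cv2.findContours(m,cv2.RETR_EXTERNAL,cv2.CHAIN_APPROX_NONE)
    hull=cv2.convexHull(np.vstack([c for c in cs if len(c)>8])); k=8
    M=np.zeros((2*r*k,2*r*k),np.uint8); cv2.fillPoly(M,[((hull+.5)*k).astype(np.int32)],1)
    M=cv2.dilate(M,np.ones((5,5),np.uint8)) 
    def cost(q):
        P=np.c_[poly(q[0],q[1],q[2]),np.full(6,ztop)]
        I=np.zeros_like(M); cv2.fillPoly(I,[((proj(f,P)-[u0-r,v0-r]+.5)*k).round().astype(np.int32)],1)
        return np.sum(I!=M)/M.sum()
    mm=cv2.moments(M); c=onplane(f,[[mm['m10']/mm['m00']/k-.5+u0-r,mm['m01']/mm['m00']/k-.5+v0-r]],ztop)[0]
    best=min((minimize(cost,[c[0],c[1],a],method='Nelder-Mead',options=dict(initial_simplex=[[c[0],c[1],a],[c[0]+.008,c[1],a],[c[0],c[1]+.008,a],[c[0],c[1],a+.3]])) for a in np.arange(0,6.28,.4)),key=lambda o:o.fun)
    return (*best.x,best.fun,m.sum())
E
python3 - <<'E'
from h import *
f=cam("top");W=world(f)
for n,uv,z in(("t0",(258,226),.044),("a",(161,205),.04),("b",(196,220),.04),("c",(192,270),.04)):
    x,y,a,c,s=fittray(f,uv,z);print(n,round(x,4),round(y,4),round(np.degrees(a)%360,1),round(c,3),s)
    cv2.polylines(f["pixels"],[proj(f,np.c_[poly(x,y,a),np.full(6,z)]).round().astype(np.int32)],True,(255,0,0))
Z=W[...,2]
for uv in((369,213),(403,210),(371,250),(403,249)):
    m=np.zeros(Z.shape,bool);m[uv[1]-20:uv[1]+20,uv[0]-16:uv[0]+16]=1
    p=W[m&(Z>.021)&(Z<.035)]
    r=cv2.minAreaRect(p[:,:2].astype(np.float32)*1000);print("deck",r,np.median(p[:,2]),len(p))
m=np.zeros(Z.shape,bool);m[170:270,225:335]=1
p=W[m&(Z>.034)&(Z<.052)];p=p[:,:2].astype(np.float32)*1000;
q=W[m&(Z>.038)&(Z<.049)];
print("tote",cv2.minAreaRect(p),np.median(q[:,2]))
m=np.zeros(Z.shape,bool);m[183:278,338:425]=1
p=W[m&(Z>.013)&(Z<.03)][:,:2].astype(np.float32)*1000;print("wrapper walls",cv2.minAreaRect(p))
m=np.zeros(Z.shape,bool);m[165:192,335:385]=1
p=W[m&(Z>.09)];print("ball",np.median(p,0) if len(p) else 0,p.max(0),len(p))
p=W[m&(Z>.022)&(Z<.036)];print("box",cv2.minAreaRect(p[:,:2].astype(np.float32)*1000))
cv2.imwrite("pics/fit.png",cv2.resize(f["pixels"][150:300,130:430,::-1],None,fx=2.6,fy=2.6,interpolation=cv2.INTER_NEAREST))
E
```

```text
t0 0.5314 0.0566 121.1 0.799 2559
a 0.5815 0.3501 240.9 0.439 665
b 0.5565 0.2622 248.7 0.493 698
c 0.3938 0.2608 201.0 0.09 597
deck ((575.3007202148438, -291.2191467285156), (85.578857421875, 55.23611831665039), 4.187155246734619) 0.027957221040709048 418
deck ((599.5490112304688, -392.380126953125), (107.69902038574219, 72.29283142089844), 3.587437152862549) 0.02807647534528415 437
deck ((456.9627990722656, -295.9832763671875), (88.61290740966797, 57.91695022583008), 10.408276557922363) 0.02849882464696838 463
deck ((461.54473876953125, -399.9761962890625), (89.74606323242188, 56.95451354980469), 7.77528190612793) 0.028367636512307847 447
tote ((573.9649047851562, -10.689666748046875), (283.3663635253906, 258.7315673828125), 83.18496704101562) 0.044249482811839325
wrapper walls ((532.3006591796875, -337.80316162109375), (279.482177734375, 287.4761962890625), 89.70635986328125)
ball [ 0.67837153 -0.26598212  0.12299536] [ 0.69137094 -0.25291876  0.13417102] 60
box ((669.920166015625, -270.3181457519531), (144.2064971923828, 51.586570739746094), 85.3031997680664)
```

View pics/fit.png

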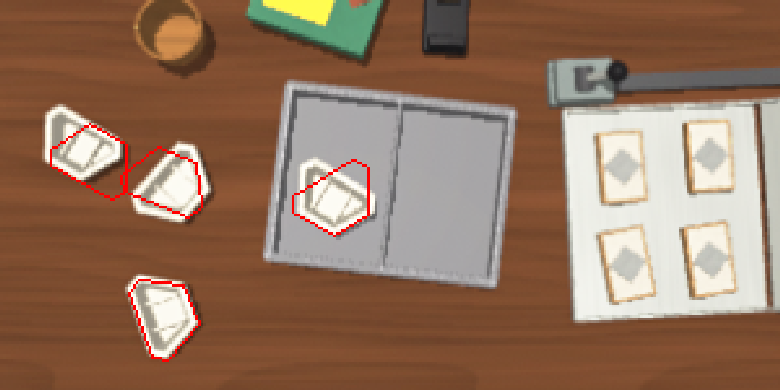

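The rectangular picks and tray c fit well, but the masks for a, b and tray0 bled into neighbours or grey plastic. I'll tighten the mask.

```bash
python3 - <<'E'
s=open('h.py').read()
s=s.replace("def fittray(f,uv,ztop,rad=28)","def fittray(f,uv,ztop,rad=24,V=165,S=75)").replace("(h[...,2]>145)&(h[...,1]<75)","(h[...,2]>V)&(h[...,1]<S)")
s=s.replace("    cs,_=cv2","    n,L,st,ce=cv2.connectedComponentsWithStats(m); i=1+np.argmax(st[1:,4]-10*np.hypot(*(ce[1:]-r).T)); m=(L==i).astype(np.uint8)\n    cs,_=cv2")
open('h.py','w').write(s)
E
cat > look.py <<'E'
from h import *
import sys
f=cam("top");W=world(f);save(f,"raw")
for i,a in enumerate(sys.argv[2:]):
    u,v,z,*V=map(float,a.split(","))
    x,y,t,c,s=fittray(f,(u,v),z,V=V[0] if V else 165)
    print(a,round(x,4),round(y,4),round(np.degrees(t)%360,1),round(c,3),s)
    cv2.polylines(f["pixels"],[proj(f,np.c_[poly(x,y,t),np.full(6,z)]).round().astype(np.int32)],True,(255,0,0))
cv2.imwrite(f"pics/{sys.argv[1]}.png",cv2.resize(f["pixels"][150:300,130:430,::-1],None,fx=2.6,fy=2.6,interpolation=cv2.INTER_NEAREST))
E
python3 - <<'E'
from h import *
f=cam("top");h=cv2.cvtColor(f["pixels"],cv2.COLOR_RGB2HSV)
print(h[226,238:280,2],h[226,238:280,1],h[270,175:212,2])
E
python3 look.py fit2 258,226,.044,185 161,205,.04 196,220,.04 192,270,.04
```

```text
[ 95 140 174 174 173 174 219 255 248 165 148 181 255 251 213 235 254 253
 253 253 253 252 252 253 253 248 214 248 240 200 170 161 172 218 255 255
 166 168 172 172 172 167] [ 5  2  1  1  3  3 17  9 17 34 34 34  7 14 35 20  9  8  9  9  9  9  8  9
  8 15 33 16 19 34 33 33 34 34  9 10 12  5  3  3  3  3] [119 121 121 120 119 120 168 248 253 209 159 156 158 190 243 253 252 252
 252 252 252 252 252 252 252 243 221 248 255 216  97  78 106 118 119 118
 118]
258,226,.044,185 0.5304 0.0625 59.6 0.101 505
161,205,.04 0.5935 0.3706 61.0 0.086 506
196,220,.04 0.5441 0.2492 137.7 0.093 531
192,270,.04 0.3936 0.2612 201.0 0.08 524
```

View pics/fit2.png

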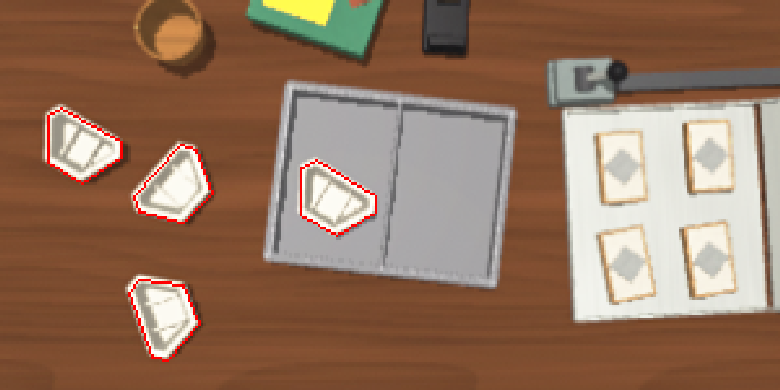

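The four outlines now match (costs ≤0.1). Trays: a (.594,.371,61°), b (.544,.249,138°), c (.394,.261,201°), tray0 (.530,.063,59.6°). Next come the tote, decks and lever, plus a move planner.

```bash
cat > plan.py <<'E'
import sys,numpy as np
from workcell import telemetry
s=telemetry.observe();p=np.array(s["position"]);rr=np.degrees(s["tool_rot"])
x,y,z,yaw=map(float,sys.argv[1:5]); 
d=(yaw-rr[2]) if len(sys.argv)>5 else (yaw-rr[2]+180)%360-180
a=np.radians(yaw);v=np.array([x,y,z])-p
def f(a):return np.array([np.cos(a)*v[0]+np.sin(a)*v[1],np.sin(a)*v[0]-np.cos(a)*v[1],-v[2]]).round(4)
print("t %.1f"%s["clock"],p.round(4),rr.round(1),"w",round(s["grip_width"],4),"F",np.round(s["force"],1),"ff",round(s["finger_force"],1))
print("turn z %.1f; shift after turn"%(-d),f(a)," before turn",f(np.radians(rr[2])))
E
python3 - <<'E'
from h import *
f=cam("top");W=world(f);Z=W[...,2]
for cr in((623,167),(709,156),(626,264),(708,259)):
    u,v=np.array(cr)/2.6+[130,150]; m=np.zeros(Z.shape,bool);m[int(v)-17:int(v)+18,int(u)-12:int(u)+13]=1
    m&=(Z>.022)&(Z<.034);n,L,st,ce=cv2.connectedComponentsWithStats(m.astype(np.uint8),connectivity=4);m=L==1+np.argmax(st[1:,4])
    vv,uu=np.where(m);P=onplane(f,np.c_[uu,vv],.028)
    print("deck",cv2.minAreaRect(P.astype(np.float32)*1000),P.mean(0).round(4))
c=np.array([(287,83),(516,108),(496,287),(264,262)])/2.6+[130,150]-.5
q=onplane(f,c,.045);print("tote",q.round(3).tolist(),q.mean(0),np.linalg.norm(np.diff(q,axis=0),axis=1),np.degrees(np.arctan2(*(q[0]-q[3])[::-1])),np.degrees(np.arctan2(*(q[1]-q[2])[::-1])))
print("ball",onplane(f,[[367.3,177]],.113),"box",onplane(f,[[352.8,181.2]],.03))
c=np.array([(562,110),(575,321)])/2.6+[130,150]-.5
q=onplane(f,c,.022);print("wrap edge",q)
E
python3 plan.py .575 -.291 .12 5
```

```text
deck ((575.366943359375, -291.1244812011719), (84.74238586425781, 54.638885498046875), 4.742218017578125) [ 0.5754 -0.2915]
deck ((588.558837890625, -400.2354736328125), (85.9381103515625, 57.387664794921875), 2.411313056945801) [ 0.5885 -0.4002]
deck ((456.53680419921875, -295.6239013671875), (89.03744506835938, 57.07366943359375), 11.871456146240234) [ 0.4564 -0.2971]
deck ((461.0942687988281, -399.2413635253906), (88.54383087158203, 56.46257781982422), 8.60656452178955) [ 0.4608 -0.3996]
tote [[0.673, 0.117], [0.644, -0.16], [0.428, -0.135], [0.458, 0.143]] [ 0.55093584 -0.00839864] [0.27844584 0.21714994 0.27935243] -6.832973327220848 -6.593539344873936
ball [[ 0.68033673 -0.27215898]] box [[ 0.67784468 -0.24116594]]
wrap edge [[ 0.64454257 -0.21904657]
 [ 0.38631108 -0.23355802]]
t 0.3 [ 0.2012 -0.5916  0.2501] [-180.     0.    18.8] w 0.0853 F [ 0.1 -0.   0.3] ff 0.0
turn z 13.8; shift after turn [ 0.3986 -0.2669  0.1301]  before turn [ 0.4507 -0.1643  0.1301]
```

Measured: tote centre (.551,-.0085) at yaw -6.6°, decks at z .028, lever ball (.680,-.272). All agree with the given sizes. I'll stack the decks two high at (.495,-.069) and (.592,-.080).

```bash
python3 plan.py .461 -.3995 .06 8.6
```

```text
t 0.3 [ 0.2012 -0.5916  0.2501] [-180.     0.    18.8] w 0.0853 F [ 0.1 -0.   0.3] ff 0.0
turn z 10.2; shift after turn [ 0.2857 -0.1511  0.1901]  before turn [ 0.3079 -0.0983  0.1901]
```

```bash
python3 -m crank '0.076 0 0 0 0 0 5.1;0.076 0 0 0 0 0 5.1;0.076 0.0357 -0.0189 0.005 0 0 0;0.076 0.0357 -0.0189 0.005 0 0 0;0.076 0.0357 -0.0189 0.005 0 0 0;0.076 0.0357 -0.0189 0.005 0 0 0;0.076 0.0357 -0.0189 0.005 0 0 0;0.076 0.0357 -0.0189 0.005 0 0 0' 40
python3 -m crank '0.076 0.0357 -0.0189 0.005 0 0 0;0.076 0.0357 -0.0189 0.005 0 0 0;0.076 0 0 0.025 0 0 0;0.076 0 0 0.025 0 0 0;0.076 0 0 0.025 0 0 0;0.076 0 0 0.025 0 0 0;0.076 0 0 0.025 0 0 0;0.076 0 0 0.025 0 0 0'; python3 plan.py .461 -.3995 .026 8.6
python3 - <<'E'
from h import *
f=cam("side");cv2.imwrite("pics/g1.png",cv2.resize(f["pixels"][60:240,250:490,::-1],None,fx=3,fy=3))
E
```

```text
clock: 0.97
position: [0.3974, -0.4463, 0.2202]
tool_rot: [3.141, -0.0, 0.15]
force: [1.1, -1.3, -0.6]
grip_width: 0.0763
finger_force: 0.0
clock: 1.63
position: [0.461, -0.3996, 0.0591]
tool_rot: [3.142, -0.0, 0.15]
force: [0.5, -0.5, 0.1]
grip_width: 0.0763
finger_force: 0.0
t 1.6 [ 0.461  -0.3996  0.0591] [180.   -0.    8.6] w 0.0763 F [ 0.5 -0.5  0.1] ff 0.0
turn z -0.0; shift after turn [-0.     -0.0001  0.0331]  before turn [-0.     -0.0001  0.0331]
```

View pics/g1.png

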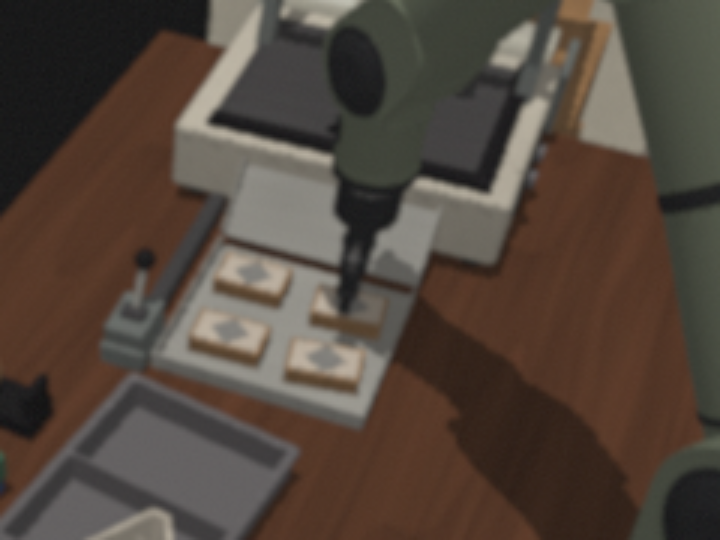

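The gripper stands straddling the far-right deck (crop 350,300) with the fingers on its long sides. Motion tracks exactly.

```bash
python3 -m crank '0.076 0 0 0.0105 0 0 0;0.076 0 0 0.0105 0 0 0;0.076 0 0 0.0105 0 0 0;0.03 0 0 0 0 0 0;0.03 0 0 0 0 0 0;0.03 0 0 0 0 0 0;0.03 0 0 0 0 0 0;0.03 0 0 0 0 0 0' 50
python3 -m crank '0.03 0 0 -0.025 0 0 0;0.03 0 0 -0.025 0 0 0;0.03 0 0 -0.025 0 0 0;0.03 0 0 -0.025 0 0 0;0.03 0 0 0 0 0 3.8;0.03 0 0 0 0 0 3.8;0.03 0 0 0 0 0 3.8;0.03 0 0 0 0 0 3.8'; python3 plan.py .495 -.069 .032 -6.6
```

```text
clock: 2.35
position: [0.4613, -0.3998, 0.0294]
tool_rot: [3.141, -0.001, 0.15]
force: [0.6, 0.1, -1.9]
grip_width: 0.0551
finger_force: 53.6
clock: 3.02
position: [0.4611, -0.3996, 0.1294]
tool_rot: [3.141, -0.001, -0.119]
force: [-0.1, 0.7, -1.2]
grip_width: 0.0545
finger_force: 54.0
t 3.0 [ 0.4611 -0.3996  0.1294] [180.   -0.   -6.8] w 0.0545 F [-0.1  0.7 -1.2] ff 54.0
turn z -0.2; shift after turn [-0.0043 -0.3324  0.0974]  before turn [-0.0056 -0.3323  0.0974]
```

```bash
python3 -m crank '0.03 -0.0007 -0.0415 0 0 0 0;0.03 -0.0007 -0.0415 0 0 0 0;0.03 -0.0007 -0.0415 0 0 0 0;0.03 -0.0007 -0.0415 0 0 0 0;0.03 -0.0007 -0.0415 0 0 0 0;0.03 -0.0007 -0.0415 0 0 0 0;0.03 -0.0007 -0.0415 0 0 0 0;0.03 -0.0007 -0.0415 0 0 0 0'
python3 -m crank '0.03 0 0 0.025 0 0 0;0.03 0 0 0.025 0 0 0;0.03 0 0 0.025 0 0 0;0.03 0 0 0.016 0 0 0;0.03 0 0 0.007 0 0 0;0.03 0 0 0 0 0 0;0.064 0 0 0 0 0 0;0.064 0 0 0 0 0 0'; python3 plan.py .495 -.069 .032 -6.6
```

```text
clock: 3.68
position: [0.4937, -0.0672, 0.1293]
tool_rot: [-3.141, -0.001, -0.116]
force: [1.0, -0.3, -1.9]
grip_width: 0.0548
finger_force: 54.1
clock: 4.35
position: [0.4944, -0.0693, 0.0319]
tool_rot: [-3.141, -0.002, -0.116]
force: [0.4, -0.7, 0.7]
grip_width: 0.064
finger_force: 0.0
t 4.3 [ 0.4944 -0.0693  0.0319] [-1.8e+02 -1.0e-01 -6.6e+00] w 0.064 F [ 0.4 -0.7  0.7] ff 0.0
turn z -0.0; shift after turn [ 0.0005 -0.0004 -0.0001]  before turn [ 0.0005 -0.0004 -0.0001]
```

```bash
python3 -m crank '0.064 0 0 -0.03 0 0 0;0.064 0 0 -0.03 0 0 0;0.064 0 0 -0.03 0 0 0;0.076 0 0 0 0 0 -6.1;0.076 0 0 0 0 0 -6.1;0.076 0 0 0 0 0 -6.1;0.076 -0.0137 0.0358 0 0 0 0;0.076 -0.0137 0.0358 0 0 0 0'
python3 -m crank '0.076 -0.0137 0.0358 0 0 0 0;0.076 -0.0137 0.0358 0 0 0 0;0.076 -0.0137 0.0358 0 0 0 0;0.076 -0.0137 0.0358 0 0 0 0;0.076 0 0 0.03 0 0 0;0.076 0 0 0.03 0 0 0;0.076 0 0 0 0 0 0;0.076 0 0 0 0 0 0'; python3 plan.py .4565 -.2963 .028 11.7
```

```text
clock: 5.02
position: [0.4821, -0.1445, 0.1222]
tool_rot: [3.141, -0.002, 0.209]
force: [0.4, -0.7, 0.2]
grip_width: 0.0756
finger_force: 0.0
clock: 5.68
position: [0.4564, -0.2959, 0.0612]
tool_rot: [-3.141, 0.001, 0.204]
force: [-0.5, -0.1, 0.9]
grip_width: 0.0757
finger_force: 0.0
t 5.7 [ 0.4564 -0.2959  0.0612] [-1.799e+02  1.000e-01  1.170e+01] w 0.0757 F [-0.5 -0.1  0.9] ff 0.0
turn z -0.0; shift after turn [-0.      0.0005  0.0332]  before turn [-0.      0.0005  0.0332]
```

```bash
python3 -m crank '0.076 0 0 0.011 0 0 0;0.076 0 0 0.011 0 0 0;0.076 0 0 0.011 0 0 0;0.03 0 0 0 0 0 0;0.03 0 0 0 0 0 0;0.03 0 0 0 0 0 0;0.03 0 0 0 0 0 0;0.03 0 0 0 0 0 0' 50
python3 -m crank '0.03 0 0 -0.025 0 0 0;0.03 0 0 -0.025 0 0 0;0.03 0 0 -0.025 0 0 0;0.03 0 0 -0.025 0 0 0;0.03 0 0 0 0 0 6.1;0.03 0 0 0 0 0 6.1;0.03 0 0 0 0 0 6.1;0.03 0.002 -0.0383 0 0 0 0'
python3 -m crank '0.03 0.002 -0.0383 0 0 0 0;0.03 0.002 -0.0383 0 0 0 0;0.03 0.002 -0.0383 0 0 0 0;0.03 0.002 -0.0383 0 0 0 0;0.03 0.002 -0.0383 0 0 0 0;0.03 0 0 0.02 0 0 0;0.03 0 0 0.02 0 0 0;0.03 0 0 0 0 0 0';python3 plan.py .4945 -.0695 .055 -6.6
```

```text
clock: 6.35
position: [0.4569, -0.2963, 0.0281]
tool_rot: [3.141, -0.0, 0.204]
force: [0.6, 0.8, -0.3]
grip_width: 0.0545
finger_force: 53.2
clock: 7.02
position: [0.4619, -0.264, 0.1284]
tool_rot: [3.138, -0.001, -0.13]
force: [0.6, -0.8, -2.3]
grip_width: 0.0546
finger_force: 53.7
clock: 7.68
position: [0.4939, -0.0683, 0.0856]
tool_rot: [3.141, 0.003, -0.114]
force: [-1.3, -0.5, -2.4]
grip_width: 0.0546
finger_force: 53.6
t 7.7 [ 0.4939 -0.0683  0.0856] [180.    0.2  -6.5] w 0.0546 F [-1.3 -0.5 -2.4] ff 53.6
turn z 0.1; shift after turn [0.0007 0.0011 0.0306]  before turn [0.0007 0.0011 0.0306]
```

```bash
python3 -m crank '0.03 0 0.001 0.016 0 0 0;0.03 0 0 0.010 0 0 0;0.03 0 0 0.0065 0 0 0;0.03 0 0 0 0 0 0;0.064 0 0 0 0 0 0;0.064 0 0 0 0 0 0;0.064 0 0 0 0 0 0;0.064 0 0 -0.02 0 0 0'
python3 -m crank '0.064 0 0 -0.03 0 0 0;0.064 0 0 -0.025 0 0 0;0.076 0 0 0 0 0 -5.65;0.076 0 0 0 0 0 -5.65;0.076 0.0104 0.038 0 0 0 0;0.076 0.0104 0.038 0 0 0 0;0.076 0.0104 0.038 0 0 0 0;0.076 0.0104 0.038 0 0 0 0'
python3 -m crank '0.076 0.0104 0.038 0 0 0 0;0.076 0.0104 0.038 0 0 0 0;0.076 0 0 0.03 0 0 0;0.076 0 0 0.03 0 0 0;0.076 0 0 0 0 0 0;0.076 0 0 0 0 0 0;0.076 0 0 0 0 0 0;0.076 0 0 0 0 0 0'; python3 plan.py .5754 -.2913 .028 4.7
```

```text
clock: 8.35
position: [0.4939, -0.0701, 0.0738]
tool_rot: [3.141, 0.003, -0.115]
force: [-0.8, 0.5, 0.1]
grip_width: 0.0637
finger_force: 0.0
clock: 9.02
position: [0.5494, -0.2203, 0.1311]
tool_rot: [3.141, -0.001, 0.082]
force: [0.6, 2.0, 0.0]
grip_width: 0.0757
finger_force: 0.0
clock: 9.68
position: [0.5768, -0.2925, 0.0725]
tool_rot: [3.14, -0.002, 0.082]
force: [0.3, 0.4, -0.5]
grip_width: 0.0759
finger_force: 0.0
t 9.7 [ 0.5768 -0.2925  0.0725] [ 1.799e+02 -1.000e-01  4.700e+00] w 0.0759 F [ 0.3  0.4 -0.5] ff 0.0
turn z 0.0; shift after turn [-0.0013 -0.0013  0.0445]  before turn [-0.0013 -0.0013  0.0445]
```

```bash
python3 -m crank '0.076 -0.0013 -0.0013 0.02 0 0 0;0.076 0 0 0.014 0 0 0;0.076 0 0 0.0105 0 0 0;0.03 0 0 0 0 0 0;0.03 0 0 0 0 0 0;0.03 0 0 0 0 0 0;0.03 0 0 0 0 0 0;0.03 0 0 0 0 0 0' 50
python3 -m crank '0.03 0 0 -0.025 0 0 0;0.03 0 0 -0.025 0 0 0;0.03 0 0 -0.025 0 0 0;0.03 0 0 -0.025 0 0 0;0.03 0 0 0 0 0 5.65;0.03 0 0 0 0 0 5.65;0.03 -0.0013 -0.0354 0 0 0 0;0.03 -0.0013 -0.0354 0 0 0 0'
python3 -m crank '0.03 -0.0013 -0.0354 0 0 0 0;0.03 -0.0013 -0.0354 0 0 0 0;0.03 -0.0013 -0.0354 0 0 0 0;0.03 -0.0013 -0.0354 0 0 0 0;0.03 0 0 0.03 0 0 0;0.03 0 0 0.03 0 0 0;0.03 0 0 0 0 0 0;0.03 0 0 0 0 0 0'; python3 plan.py .592 -.080 .03 -6.6
```

```text
clock: 10.35
position: [0.5747, -0.2914, 0.0264]
tool_rot: [3.141, -0.001, 0.082]
force: [-0.3, -1.3, -1.0]
grip_width: 0.055
finger_force: 54.1
clock: 11.02
position: [0.5796, -0.2217, 0.1262]
tool_rot: [3.141, -0.001, -0.12]
force: [1.7, 1.4, -1.0]
grip_width: 0.0547
finger_force: 54.2
clock: 11.68
position: [0.5905, -0.0795, 0.0655]
tool_rot: [3.141, 0.002, -0.116]
force: [-0.6, -0.3, -1.4]
grip_width: 0.0552
finger_force: 54.1
t 11.7 [ 0.5905 -0.0795  0.0655] [ 1.8e+02  1.0e-01 -6.6e+00] w 0.0552 F [-0.6 -0.3 -1.4] ff 54.1
turn z -0.0; shift after turn [0.0015 0.0003 0.0355]  before turn [0.0015 0.0003 0.0355]
```

```bash
python3 -m crank '0.03 0.001 0 0.022 0 0 0;0.03 0 0 0.011 0 0 0;0.03 0 0 0.0055 0 0 0;0.03 0 0 0 0 0 0;0.064 0 0 0 0 0 0;0.064 0 0 0 0 0 0;0.064 0 0 0 0 0 0;0.064 0 0 -0.025 0 0 0'
python3 -m crank '0.064 0 0 -0.025 0 0 0;0.064 0 0 -0.025 0 0 0;0.076 0 0 -0.025 0 0 0;0.076 0 0 0 0 0 -4.5;0.076 0 0 0 0 0 -4.5;0.076 -0.002 0.040 0 0 0 0;0.076 -0.002 0.040 0 0 0 0;0.076 -0.002 0.040 0 0 0 0'
python3 -m crank '0.076 -0.002 0.040 0 0 0 0;0.076 -0.002 0.040 0 0 0 0;0.076 -0.002 0.040 0 0 0 0;0.076 -0.002 0.040 0 0 0 0;0.076 -0.002 0.040 0 0 0 0;0.076 0 0 0.03 0 0 0;0.076 0 0 0.03 0 0 0;0.076 0 0 0 0 0 0'; python3 plan.py .5885 -.4002 .028 2.4
```

```text
clock: 12.35
position: [0.5904, -0.0792, 0.0499]
tool_rot: [3.141, 0.005, -0.115]
force: [-1.3, 0.5, -0.7]
grip_width: 0.0639
finger_force: 0.0
clock: 13.02
position: [0.5913, -0.2009, 0.1282]
tool_rot: [3.141, -0.001, 0.043]
force: [1.0, -0.6, -0.3]
grip_width: 0.0761
finger_force: 0.0
clock: 13.68
position: [0.5868, -0.3989, 0.0623]
tool_rot: [-3.138, 0.006, 0.041]
force: [-0.6, 0.8, -0.9]
grip_width: 0.0761
finger_force: 0.0
t 13.7 [ 0.5868 -0.3989  0.0623] [-179.8    0.3    2.3] w 0.0761 F [-0.6  0.8 -0.9] ff 0.0
turn z -0.1; shift after turn [0.0016 0.0014 0.0343]  before turn [0.0016 0.0014 0.0343]
```

```bash
python3 -m crank '0.076 0.0015 0.0013 0.012 0 0 0;0.076 0 0 0.012 0 0 0;0.076 0 0 0.0105 0 0 0;0.03 0 0 0 0 0 0;0.03 0 0 0 0 0 0;0.03 0 0 0 0 0 0;0.03 0 0 0 0 0 0;0.03 0 0 0 0 0 0' 50
python3 -m crank '0.03 0 0 -0.025 0 0 0;0.03 0 0 -0.025 0 0 0;0.03 0 0 -0.025 0 0 0;0.03 0 0 -0.025 0 0 0;0.03 0 0 0 0 0 4.5;0.03 0 0 0 0 0 4.5;0.03 -0.0042 -0.0398 0 0 0 0;0.03 -0.0042 -0.0398 0 0 0 0'
python3 -m crank '0.03 -0.0042 -0.0398 0 0 0 0;0.03 -0.0042 -0.0398 0 0 0 0;0.03 -0.0042 -0.0398 0 0 0 0;0.03 -0.0042 -0.0398 0 0 0 0;0.03 -0.0042 -0.0398 0 0 0 0;0.03 -0.0042 -0.0398 0 0 0 0;0.03 0 0 0.02 0 0 0;0.03 0 0 0.02 0 0 0'; python3 plan.py .591 -.0795 .052 -6.6
```

```text
clock: 14.35
position: [0.5913, -0.4012, 0.0334]
tool_rot: [3.141, -0.001, 0.042]
force: [0.3, -0.8, -1.0]
grip_width: 0.0546
finger_force: 53.6
clock: 15.02
position: [0.5909, -0.3222, 0.133]
tool_rot: [3.14, -0.0, -0.12]
force: [1.8, 1.1, -1.6]
grip_width: 0.0546
finger_force: 53.7
clock: 15.68
position: [0.5955, -0.0777, 0.0937]
tool_rot: [-3.14, -0.003, -0.111]
force: [-0.3, -0.5, -2.2]
grip_width: 0.0546
finger_force: 53.7
t 15.7 [ 0.5955 -0.0777  0.0937] [-179.9   -0.2   -6.4] w 0.0546 F [-0.3 -0.5 -2.2] ff 53.7
turn z 0.2; shift after turn [-0.0043  0.0024  0.0417]  before turn [-0.0043  0.0023  0.0417]
```

```bash
python3 -m crank '0.03 -0.0043 0.0024 0.018 0 0 0;0.03 0 0 0.01 0 0 0;0.03 0 0 0.0065 0 0 0;0.03 0 0 0 0 0 0;0.064 0 0 0 0 0 0;0.064 0 0 0 0 0 0;0.064 0 0 0 0 0 0;0.064 0 0 -0.03 0 0 0'
python3 -m crank '0.064 0 0 -0.037 0 0 0;0.064 0 0 -0.037 0 0 0;0 0 0 -0.037 0 0 -4.8;0 0 0 0 0 0 -4.8;0 0.0108 0.037 0 0 0 0;0 0.0108 0.037 0 0 0 0;0 0.0108 0.037 0 0 0 0;0 0.0108 0.037 0 0 0 0'
python3 -m crank '0 0.0108 0.037 0 0 0 0;0 0.0108 0.037 0 0 0 0;0 0.0108 0.037 0 0 0 0;0 0 0 0 0 0 0;0 0 0 0 0 0 0;0 0 0 0 0 0 0;0 0 0 0 0 0 0;0 0 0 0 0 0 0'; python3 plan.py .680 -.335 .116 3
python3 look.py lev
```

```text
clock: 16.35
position: [0.5877, -0.0825, 0.085]
tool_rot: [3.141, 0.006, -0.115]
force: [-1.3, 0.1, -0.6]
grip_width: 0.0637
finger_force: 0.0
clock: 17.02
position: [0.6411, -0.2302, 0.2002]
tool_rot: [3.141, -0.001, 0.052]
force: [-0.1, 0.3, 0.2]
grip_width: -0.0002
finger_force: 0.0
clock: 17.68
position: [0.679, -0.3363, 0.1999]
tool_rot: [-3.141, -0.001, 0.053]
force: [0.9, 0.7, -0.2]
grip_width: -0.0002
finger_force: 0.0
t 17.7 [ 0.679  -0.3363  0.1999] [-180.    -0.     3.1] w -0.0002 F [ 0.9  0.7 -0.2] ff 0.0
turn z 0.1; shift after turn [ 0.001  -0.0013  0.0839]  before turn [ 0.001  -0.0013  0.0839]
```

View pics/lev.png

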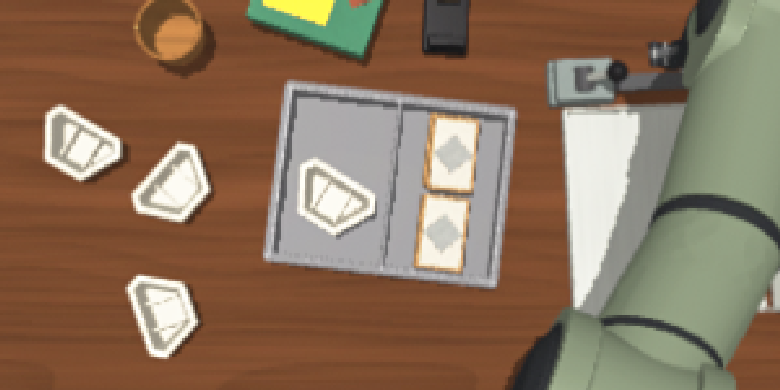

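The decks are stacked neatly at crop (452,152) and (440,232). The fingers stand behind the ball (crop 618,71), on the sealer side.

```bash
python3 -m crank '0 0 0 0.03 0 0 0;0 0 0 0.03 0 0 0;0 0 0 0.024 0 0 0;0 0 0 0 0 0 0;0 0 -0.018 0 0 0 0;0 0 -0.018 0 0 0 0;0 0 -0.012 0 0 0 0;0 0 -0.012 0 0 0 0'
python3 -m crank '0 0 -0.012 0 0 0 0;0 0 -0.012 0 0 0 0;0 0 -0.010 0 0 0 0;0 0 -0.006 0 0 0 0;0 0 -0.004 0 0 0 0;0 0 -0.004 0 0 0 0;0 0 -0.002 0 0 0 0;0 0 0 0 0 0 0'
```

```text
clock: 18.4
position: [0.6763, -0.277, 0.1171]
tool_rot: [3.141, -0.002, 0.053]
force: [-0.2, -2.2, 1.6]
grip_width: 0.0001
finger_force: 0.8
clock: 19.07
position: [0.6731, -0.234, 0.1156]
tool_rot: [3.134, -0.002, 0.048]
force: [8.7, -27.4, -9.7]
grip_width: 0.0001
finger_force: 13.7
```

```bash
python3 -m crank '0 0 0.02 0 0 0 0;0 0 0.02 0 0 0 0;0 0 0 -0.035 0 0 0;0 0 0 -0.035 0 0 0;0 0 0 -0.035 0 0 0;0.08 -0.03 -0.02 0 0 0 0;0.08 -0.03 -0.02 0 0 0 0;0.08 -0.03 -0.02 0 0 0 0'
python3 - <<'E'
from h import *
f=cam("side");W=world(f);Z=W[...,2]
m=(Z>.095)&(Z<.135)&(abs(W[...,0]-.675)<.04)&(W[...,1]>-.32)&(W[...,1]<-.15)
print("ball",np.median(W[m],0),m.sum())
cv2.imwrite("pics/lev2.png",cv2.resize(f["pixels"][100:240,200:400,::-1],None,fx=3,fy=3))
E
python3 plan.py .5441 .2492 .10 137.7 r
```

```text
clock: 19.73
position: [0.5808, -0.2119, 0.2205]
tool_rot: [3.141, -0.001, 0.051]
force: [1.0, 0.2, -0.2]
grip_width: 0.0356
finger_force: 0.0
ball [ 0.67183502 -0.20151741  0.12264981] 44
t 19.8 [ 0.5744 -0.2084  0.2195] [-179.8    0.3    3. ] w 0.043 F [-0.3 -0.1  1.9] ff 0.0
turn z -134.7; shift after turn [0.3304 0.318  0.1195]  before turn [-0.0063 -0.4585  0.1195]
```

View pics/lev2.png

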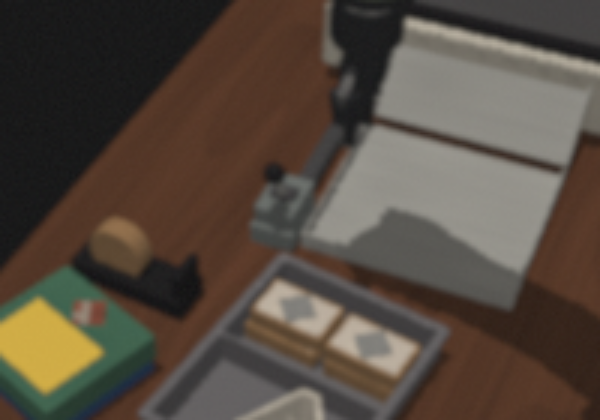

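The lever is over to off: its ball has moved 67 mm to y = -.2015, leaning towards the tote. The decks sit flat two high. Now tray b.

```bash
python3 -m crank '0.084 -0.0005 -0.0382 0 0 0 0;0.084 -0.0005 -0.0382 0 0 0 0;0.084 -0.0005 -0.0382 0 0 0 0;0.084 -0.0005 -0.0382 0 0 0 0;0.084 -0.0005 -0.0382 0 0 0 0;0.084 -0.0005 -0.0382 0 0 0 0;0.084 -0.0005 -0.0382 0 0 0 0;0.084 -0.0005 -0.0382 0 0 0 0'
python3 -m crank '0.084 -0.0005 -0.0382 0 0 0 0;0.084 -0.0005 -0.0382 0 0 0 0;0.084 -0.0005 -0.0382 0 0 0 0;0.084 -0.0005 -0.0382 0 0 0 0;0.084 0 0 0 0 0 -7.09;0.084 0 0 0 0 0 -7.09;0.084 0 0 0 0 0 -7.09;0.084 0 0 0 0 0 -7.09'
python3 -m crank '0.084 0 0 0 0 0 -7.09;0.084 0 0 0 0 0 -7.09;0.084 0 0 0 0 0 -7.09;0.084 0 0 0 0 0 -7.09;0.084 0 0 0 0 0 -7.09;0.084 0 0 0 0 0 -7.09;0.084 0 0 0 0 0 -7.09;0.084 0 0 0 0 0 -7.09'
python3 -m crank '0.084 0 0 0 0 0 -7.09;0.084 0 0 0 0 0 -7.09;0.084 0 0 0 0 0 -7.09;0.084 0 0 0 0 0 -7.09;0.084 0 0 0 0 0 -7.09;0.084 0 0 0 0 0 -7.09;0.084 0 0 0 0 0 -7.09;0.084 0 0 0 0 0 0'
python3 plan.py .5441 .2492 .08 137.7 r
python3 - <<'E'
from h import *
f=cam("side");h=proj(f,[[.5441,.2492,.04]])[0];print(h)
save(f,"s")
f=cam("top");W=world(f);Z=W[...,2]
# tray b position check (partly hidden by the arm): bright points at rim height
h=cv2.cvtColor(f["pixels"],cv2.COLOR_RGB2HSV)
m=(Z>.034)&(Z<.045)&(h[...,2]>165)&(h[...,1]<75)
for c in((.5441,.2492),(.5935,.3706),(.3936,.2612)):
    k=m&(np.hypot(W[...,0]-c[0],W[...,1]-c[1])<.065);print(c,W[k].mean(0).round(4),k.sum())
cv2.imwrite("pics/tb.png",cv2.resize(f["pixels"][150:300,100:300,::-1],None,fx=3,fy=3))
E
```

```text
clock: 20.45
position: [0.5619, 0.0942, 0.2205]
tool_rot: [3.142, -0.0, 0.052]
force: [0.7, -0.1, -0.4]
grip_width: 0.0838
finger_force: 0.0
clock: 21.12
position: [0.5522, 0.2453, 0.2202]
tool_rot: [3.142, 0.0, 0.553]
force: [-0.3, 0.1, -0.1]
grip_width: 0.084
finger_force: 0.0
clock: 21.78
position: [0.5524, 0.2449, 0.2203]
tool_rot: [-3.142, 0.0, 1.542]
force: [0.3, -0.3, -0.1]
grip_width: 0.0837
finger_force: 0.0
clock: 22.45
position: [0.5524, 0.2447, 0.2201]
tool_rot: [-3.141, -0.0, 2.409]
force: [-0.3, 0.7, -0.1]
grip_width: 0.0841
finger_force: 0.0
t 22.4 [0.5524 0.2447 0.2201] [-180.   -0.  138.] w 0.0841 F [-0.3  0.7 -0.1] ff 0.0
turn z 0.3; shift after turn [ 0.0092 -0.0023  0.1401]  before turn [ 0.0092 -0.0022  0.1401]
[263.15994073 287.46724223]
(0.5441, 0.2492) [nan nan nan] 0
(0.5935, 0.3706) [0.6497 0.3935 0.041 ] 5
(0.3936, 0.2612) [0.379  0.279  0.0396] 92<stdin>:9: RuntimeWarning: Mean of empty slice.
  ret = um.true_divide(
```

View pics/tb.png

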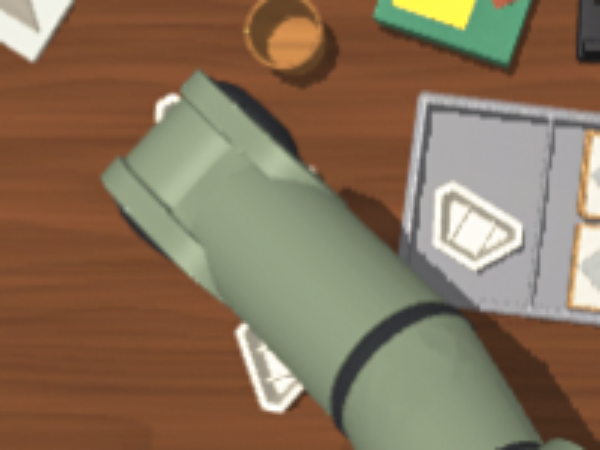

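The arm covers tray b from above; trays a and c look unmoved. I'll go down to just above b and check from the side with the expected outline drawn.

```bash
python3 -m crank '0.084 0.0092 -0.0023 0.02 0 0 0;0.084 0 0 0.03 0 0 0;0.084 0 0 0.03 0 0 0;0.084 0 0 0.03 0 0 0;0.084 0 0 0.03 0 0 0;0.084 0 0 0 0 0 0;0.084 0 0 0 0 0 0;0.084 0 0 0 0 0 0'
python3 plan.py .5441 .2492 .047 137.7
cat > sv.py <<'E'
from h import *
import sys
f=cam("side");a=list(map(float,sys.argv[2:]))
for x,y,z,t in zip(*[iter(a)]*4):
    q=proj(f,np.c_[poly(x,y,np.radians(t)),np.full(6,z)])
    cv2.polylines(f["pixels"],[(q*16).round().astype(np.int32)],True,(255,0,0),1,cv2.LINE_AA,4)
c=proj(f,[[a[0],a[1],a[2]]])[0].astype(int)
cv2.imwrite(f"pics/{sys.argv[1]}.png",cv2.resize(f["pixels"][c[1]-75:c[1]+75,c[0]-100:c[0]+100,::-1],None,fx=4,fy=4,interpolation=cv2.INTER_CUBIC))
E
python3 sv.py sb .5441 .2492 .04 137.7
```

```text
clock: 23.22
position: [0.5446, 0.2501, 0.0819]
tool_rot: [3.14, 0.001, 2.401]
force: [0.4, -0.1, 0.4]
grip_width: 0.084
finger_force: 0.0
t 23.2 [0.5446 0.2501 0.0819] [179.9   0.  137.6] w 0.084 F [ 0.4 -0.1  0.4] ff 0.0
turn z -0.1; shift after turn [-0.0003 -0.001   0.0349]  before turn [-0.0003 -0.001   0.0349]
```

View pics/sb.png

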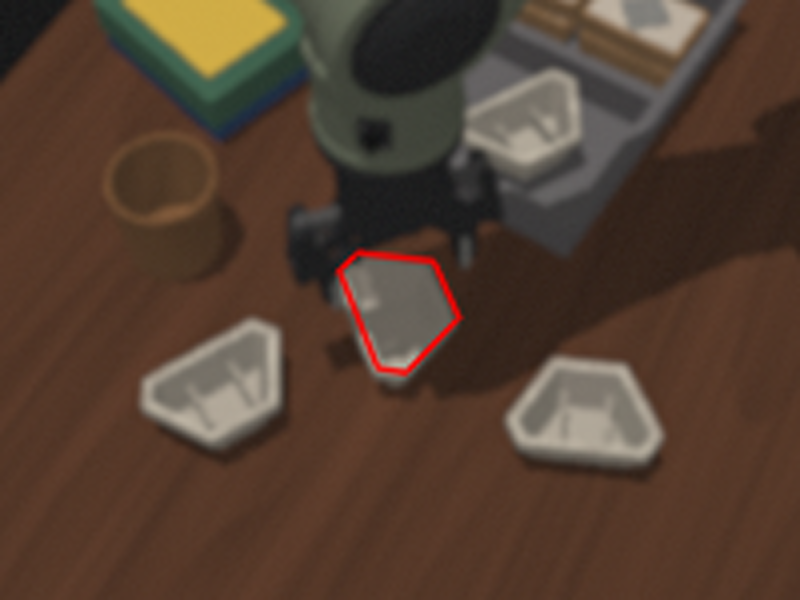

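The red expected outline lies on tray b's rim and the fingers straddle it. I'll grasp it.

```bash
python3 -m crank '0.084 0 -0.001 0.014 0 0 0;0.084 0 0 0.012 0 0 0;0.084 0 0 0.0085 0 0 0;0.05 0 0 0 0 0 0;0.05 0 0 0 0 0 0;0.05 0 0 0 0 0 0;0.05 0 0 0 0 0 0;0.05 0 0 0 0 0 0' 40
python3 -m crank '0.05 0 0 -0.01 0 0 0;0.05 0 0 -0.02 0 0 0;0.05 0 0 -0.025 0 0 0;0.05 0 0 -0.025 0 0 0;0.05 0 0 -0.025 0 0 0;0.05 0 0 -0.025 0 0 0;0.05 0 0 0 0 0 6.5;0.05 0 0 0 0 0 6.5'; python3 plan.py .5304 .0625 .10 59.6
```

```text
clock: 23.93
position: [0.5435, 0.2489, 0.0462]
tool_rot: [3.141, 0.0, 2.403]
force: [-0.7, -1.1, -1.8]
grip_width: 0.0644
finger_force: 44.2
clock: 24.6
position: [0.5439, 0.249, 0.1783]
tool_rot: [3.139, 0.0, 2.171]
force: [-0.5, -0.2, -0.7]
grip_width: 0.0642
finger_force: 44.6
t 24.6 [0.5439 0.249  0.1783] [179.8   0.  124.4] w 0.0642 F [-0.5 -0.2 -0.7] ff 44.6
turn z 64.8; shift after turn [-0.1677  0.0827  0.0783]  before turn [-0.1463 -0.1165  0.0783]
```

```bash
python3 -m crank '0.05 0 0 0 0 0 6.5;0.05 0 0 0 0 0 6.5;0.05 0 0 0 0 0 6.5;0.05 0 0 0 0 0 6.5;0.05 0 0 0 0 0 6.5;0.05 0 0 0 0 0 6.5;0.05 0 0 0 0 0 6.5;0.05 0 0 0 0 0 6.5'
python3 -m crank '0.05 0 0 0 0 0 6.5;0.05 0 0 0 0 0 6.3;0.05 -0.0335 0.0165 0 0 0 0;0.05 -0.0335 0.0165 0 0 0 0;0.05 -0.0335 0.0165 0 0 0 0;0.05 -0.0335 0.0165 0 0 0 0;0.05 -0.0335 0.0165 0 0 0 0;0.05 0 0 0 0 0 0'; python3 plan.py .5304 .0625 .10 59.6
python3 - <<'E'
from h import *
f=cam("top");print(fittray(f,proj(f,[[.5304,.0625,.044]])[0],.044,V=185))
f=cam("side");save(f,"x")
E
```

```text
clock: 25.27
position: [0.5432, 0.249, 0.1767]
tool_rot: [3.142, -0.001, 1.263]
force: [0.2, 0.5, -1.3]
grip_width: 0.0647
finger_force: 44.6
clock: 25.93
position: [0.5301, 0.0549, 0.1765]
tool_rot: [3.14, 0.003, 1.038]
force: [0.3, -1.4, -1.8]
grip_width: 0.0644
finger_force: 44.7
t 25.9 [0.5301 0.0549 0.1765] [179.9   0.2  59.5] w 0.0644 F [ 0.3 -1.4 -1.8] ff 44.7
turn z -0.1; shift after turn [ 0.0067 -0.0036  0.0765]  before turn [ 0.0067 -0.0036  0.0765]
(np.float64(0.4132071150599085), np.float64(0.15531967757185028), np.float64(1.1), np.float64(1.0), np.uint64(36))
```

```bash
python3 -m crank '0.05 0.0067 -0.0036 0.02 0 0 0;0.05 0 0 0.025 0 0 0;0.05 0 0 0.025 0 0 0;0.05 0 0 0.01 0 0 0;0.05 0 0 0 0 0 0;0.05 0 0 0 0 0 0;0.05 0 0 0 0 0 0;0.05 0 0 0 0 0 0'; python3 plan.py .5304 .0625 .0735 59.6
```

```text
clock: 26.7
position: [0.5316, 0.0704, 0.0972]
tool_rot: [3.14, -0.001, 1.045]
force: [0.6, -0.9, -1.3]
grip_width: 0.0646
finger_force: 44.9
t 26.7 [0.5316 0.0704 0.0972] [ 1.799e+02 -1.000e-01  5.990e+01] w 0.0646 F [ 0.6 -0.9 -1.3] ff 44.9
turn z 0.3; shift after turn [-0.0074  0.003   0.0237]  before turn [-0.0074  0.003   0.0237]
```

```bash
python3 -m crank '0.05 -0.0074 0.003 0 0 0 0.3;0.05 0 0 0 0 0 0;0.05 0 0 0.006 0 0 0;0.05 0 0 0.006 0 0 0;0.05 0 0 0.005 0 0 0;0.05 0 0 0.005 0 0 0;0.05 0 0 0 0 0 0;0.05 0 0 0 0 0 0'; python3 plan.py .5304 .0625 .0725 59.6
```

```text
clock: 27.37
position: [0.5295, 0.0623, 0.0733]
tool_rot: [-3.141, 0.001, 1.04]
force: [-0.4, 0.2, -1.2]
grip_width: 0.0647
finger_force: 44.9
t 27.4 [0.5295 0.0623 0.0733] [-180.     0.    59.6] w 0.0647 F [-0.4  0.2 -1.2] ff 44.9
turn z 0.0; shift after turn [0.0006 0.0007 0.0008]  before turn [0.0006 0.0007 0.0008]
```

```bash
python3 -m crank '0.05 0.0005 0 0.0008 0 0 0;0.08 0 0 0 0 0 0;0.08 0 0 0 0 0 0;0.08 0 0 0 0 0 0;0.08 0 0 -0.015 0 0 0;0.08 0 0 -0.03 0 0 0;0.08 0 0 -0.04 0 0 0;0.08 0 0 -0.04 0 0 0'
python3 look.py p1 161,205,.04 192,270,.04
python3 -m crank '0.084 0.0171 -0.0364 0 0 0 0;0.084 0.0171 -0.0364 0 0 0 0;0.084 0.0171 -0.0364 0 0 0 0;0.084 0.0171 -0.0364 0 0 0 0;0.084 0.0171 -0.0364 0 0 0 0;0.084 0.0171 -0.0364 0 0 0 0;0.084 0 0 0 0 0 -7.1;0.084 0 0 0 0 0 -7.1'
python3 - <<'E'
from h import *
f=cam("top");print(fittray(f,proj(f,[[.5304,.0625,.066]])[0],.066,V=185))
E
python3 plan.py .3936 .2612 .08 201 r
```

```text
clock: 28.03
position: [0.5293, 0.0626, 0.1993]
tool_rot: [-3.14, 0.001, 1.04]
force: [1.7, -0.4, 0.6]
grip_width: 0.0802
finger_force: 0.0
161,205,.04 0.6231 0.3562 60.1 0.117 508
192,270,.04 0.394 0.26 199.7 0.078 525
clock: 28.75
position: [0.3919, 0.2643, 0.1984]
tool_rot: [3.141, -0.001, 1.298]
force: [0.9, -0.1, -0.1]
grip_width: 0.084
finger_force: 0.0
(np.float64(0.5300870667277175), np.float64(0.06200991955940474), np.float64(1.0714685182727666), np.float64(0.10403836323361164), np.uint64(515))
t 28.8 [0.3928 0.2629 0.1982] [180.   -0.   74.9] w 0.0841 F [ 0.4  0.2 -0.7] ff 0.0
turn z -126.1; shift after turn [-1.000e-04 -1.900e-03  1.182e-01]  before turn [-0.0014  0.0012  0.1182]
```

The first tray is nested at (.530,.062). Tray a has been knocked to (.623,.356); I'll measure it again later. Tray c is next.

```bash
python3 -m crank '0.084 0 0 0 0 0 -7;0.084 0 0 0 0 0 -7;0.084 0 0 0 0 0 -7;0.084 0 0 0 0 0 -7;0.084 0 0 0 0 0 -7;0.084 0 0 0 0 0 -7;0.084 0 0 0 0 0 -7;0.084 0 0 0 0 0 -7'
python3 -m crank '0.084 0 0 0 0 0 -7;0.084 0 0 0 0 0 -7;0.084 0 0 0 0 0 -7;0.084 0 0 0 0 0 -7;0.084 0 0 0 0 0 -7;0.084 0 0 0 0 0 -7;0.084 0 0 0 0 0 -7;0.084 0 0 0 0 0 -7'
python3 -m crank '0.084 0 0 0 0 0 -7;0.084 0 0 0 0 0 -6.6;0.084 0 0 0.03 0 0 0;0.084 0 0 0.03 0 0 0;0.084 0 0 0.03 0 0 0;0.084 0 0 0.027 0 0 0;0.084 0 0 0 0 0 0;0.084 0 0 0 0 0 0'
python3 plan.py .394 .2606 .047 200.5
python3 sv.py sc .394 .2606 .04 200.5 .623 .356 .04 60.1
```

```text
clock: 29.47
position: [0.3939, 0.2613, 0.1981]
tool_rot: [3.141, 0.0, 2.267]
force: [0.1, 1.1, 0.5]
grip_width: 0.0842
finger_force: 0.0
clock: 30.13
position: [0.3939, 0.2612, 0.198]
tool_rot: [-3.141, 0.0, -3.039]
force: [0.1, 0.0, -0.6]
grip_width: 0.0842
finger_force: 0.0
clock: 30.8
position: [0.3932, 0.2615, 0.0809]
tool_rot: [-3.141, -0.002, -2.805]
force: [-0.1, -0.2, -0.3]
grip_width: 0.0838
finger_force: 0.0
t 30.8 [0.3932 0.2615 0.0809] [-1.800e+02 -1.000e-01 -1.607e+02] w 0.0838 F [-0.1 -0.2 -0.3] ff 0.0
turn z -1.2; shift after turn [-0.0005 -0.0011  0.0339]  before turn [-0.0005 -0.0011  0.0339]
```

View pics/sc.png

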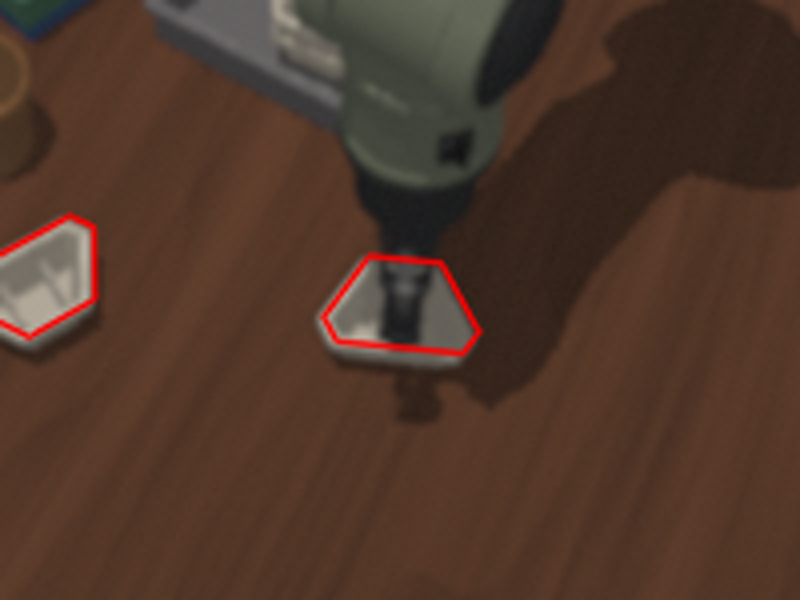

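The outline lies on tray c's rim, with the fingers across it. Grasp.

```bash
python3 -m crank '0.084 -0.0005 -0.001 0.014 0 0 -0.8;0.084 0 0 0.012 0 0 0;0.084 0 0 0.008 0 0 0;0.05 0 0 0 0 0 0;0.05 0 0 0 0 0 0;0.05 0 0 0 0 0 0;0.05 0 0 0 0 0 0;0.05 0 0 0 0 0 0' 40
python3 -m crank '0.05 0 0 -0.01 0 0 0;0.05 0 0 -0.02 0 0 0;0.05 0 0 -0.025 0 0 0;0.05 0 0 -0.025 0 0 0;0.05 0 0 -0.025 0 0 0;0.05 0 0 -0.035 0 0 0;0.05 0 0 0 0 0 7;0.05 0 0 0 0 0 7'
python3 -m crank '0.05 0 0 0 0 0 7;0.05 0 0 0 0 0 7;0.05 0 0 0 0 0 7;0.05 0 0 0 0 0 7;0.05 0 0 0 0 0 7;0.05 0 0 0 0 0 7;0.05 0 0 0 0 0 7;0.05 0 0 0 0 0 7'
python3 -m crank '0.05 0 0 0 0 0 7;0.05 0 0 0 0 0 7;0.05 0 0 0 0 0 7;0.05 0 0 0 0 0 7;0.05 0 0 0 0 0 7;0.05 0 0 0 0 0 7;0.05 0 0 0 0 0 7;0.05 0 0 0 0 0 7'
python3 plan.py .5300 .0622 .12 60.2 r
```

```text
clock: 31.52
position: [0.3948, 0.2611, 0.0483]
tool_rot: [-3.142, 0.001, -2.79]
force: [-2.4, -1.5, 8.8]
grip_width: 0.0642
finger_force: 43.6
clock: 32.18
position: [0.3951, 0.2613, 0.1899]
tool_rot: [3.14, 0.003, -3.039]
force: [-0.7, -0.8, -1.1]
grip_width: 0.0641
finger_force: 44.9
clock: 32.85
position: [0.3942, 0.2612, 0.1884]
tool_rot: [3.141, -0.001, 2.267]
force: [0.6, 0.4, -1.1]
grip_width: 0.0644
finger_force: 44.9
clock: 33.52
position: [0.3941, 0.2614, 0.1883]
tool_rot: [-3.141, -0.002, 1.289]
force: [-0.5, -0.3, -0.4]
grip_width: 0.0641
finger_force: 44.9
t 33.5 [0.3941 0.2614 0.1883] [-1.80e+02 -1.00e-01  7.39e+01] w 0.0641 F [-0.5 -0.3 -0.4] ff 44.9
turn z 13.7; shift after turn [-0.1053  0.2169  0.0683]  before turn [-0.1536  0.1859  0.0683]
```

```bash
python3 -m crank '0.05 0 0 0 0 0 6.85;0.05 0 0 0 0 0 6.85;0.05 -0.0175 0.0361 0 0 0 0;0.05 -0.0175 0.0361 0 0 0 0;0.05 -0.0175 0.0361 0 0 0 0;0.05 -0.0175 0.0361 0 0 0 0;0.05 -0.0175 0.0361 0 0 0 0;0.05 -0.0175 0.0361 0 0 0 0'
python3 -m crank '0.05 0 0 0.02 0 0 0;0.05 0 0 0.025 0 0 0;0.05 0 0 0.015 0 0 0;0.05 0 0 0.007 0 0 0;0.05 0 0 0 0 0 0;0.05 0 0 0 0 0 0;0.05 0 0 0 0 0 0;0.05 0 0 0 0 0 0'; python3 plan.py .530 .0622 .0975 60.2
```

```text
clock: 34.18
position: [0.5319, 0.0616, 0.1885]
tool_rot: [-3.141, -0.002, 1.056]
force: [0.1, 0.9, -0.3]
grip_width: 0.0647
finger_force: 44.9
clock: 34.85
position: [0.5317, 0.0631, 0.1212]
tool_rot: [3.14, -0.001, 1.056]
force: [-0.4, 0.8, -1.0]
grip_width: 0.0643
finger_force: 44.9
t 34.9 [0.5317 0.0631 0.1212] [ 1.799e+02 -1.000e-01  6.050e+01] w 0.0643 F [-0.4  0.8 -1. ] ff 44.9
turn z 0.3; shift after turn [-0.0016 -0.001   0.0237]  before turn [-0.0016 -0.001   0.0237]
```

```bash
python3 -m crank '0.05 -0.0016 -0.001 0.003 0 0 0.3;0.05 0 0 0.005 0 0 0;0.05 0 0 0.005 0 0 0;0.05 0 0 0.005 0 0 0;0.05 0 0 0.0045 0 0 0;0.05 0 0 0.0025 0 0 0;0.05 0 0 0 0 0 0;0.05 0 0 0 0 0 0'; python3 plan.py .530 .0622 .0965 60.2
```

```text
clock: 35.52
position: [0.53, 0.0625, 0.096]
tool_rot: [3.141, -0.001, 1.051]
force: [-7.0, 1.5, 27.8]
grip_width: 0.0641
finger_force: 48.1
t 35.5 [0.53   0.0625 0.096 ] [ 1.80e+02 -1.00e-01  6.02e+01] w 0.0641 F [-7.   1.5 27.8] ff 48.1
turn z 0.0; shift after turn [-0.0003  0.0002 -0.0005]  before turn [-0.0003  0.0002 -0.0005]
```

```bash
python3 -m crank '0.05 0 0 -0.001 0 0 0;0.05 0 0 0 0 0 0;0.08 0 0 0 0 0 0;0.08 0 0 0 0 0 0;0.08 0 0 0 0 0 0;0.08 0 0 -0.015 0 0 0;0.08 0 0 -0.04 0 0 0;0.08 0 0 -0.04 0 0 0'
python3 look.py p2 151,195,.04
python3 -m crank '0.084 0.0376 -0.0081 0 0 0 0;0.084 0.0376 -0.0081 0 0 0 0;0.084 0.0376 -0.0081 0 0 0 0;0.084 0.0376 -0.0081 0 0 0 0;0.084 0.0376 -0.0081 0 0 0 0;0.084 0.0376 -0.0081 0 0 0 0;0.084 0.0376 -0.0081 0 0 0 0;0.084 0.0376 -0.0081 0 0 0 0'
python3 look.py stack 258,226,.088,185
python3 - <<'E'
from h import *
f=cam("top");W=world(f);h=cv2.cvtColor(f["pixels"],cv2.COLOR_RGB2HSV)
m=(np.hypot(W[...,0]-.53,W[...,1]-.062)<.06)&(W[...,2]>.06);print(np.percentile(W[m][:,2],[50,75,90,97]),m.sum())
k=m&(W[...,2]>.078);P=W[k];A=np.c_[P[:,:2]-[.53,.062],np.ones(len(P))];print(np.linalg.lstsq(A,P[:,2],rcond=None)[0])
E
python3 plan.py .623 .356 .08 60.1
```

```text
clock: 36.18
position: [0.5284, 0.0618, 0.191]
tool_rot: [-3.139, 0.002, 1.051]
force: [0.9, -0.7, 0.1]
grip_width: 0.0798
finger_force: 0.0
151,195,.04 0.6221 0.3585 56.9 0.075 430
clock: 36.9
position: [0.623, 0.3568, 0.1906]
tool_rot: [-3.142, 0.001, 1.05]
force: [0.3, -0.1, 0.2]
grip_width: 0.0838
finger_force: 0.0
258,226,.088,185 0.5295 0.0599 61.9 0.105 531
[0.08398422 0.08828526 0.09102789 0.09304266] 374
[-0.007021   -0.00832554  0.08679521]
t 37.0 [0.6217 0.3618 0.1897] [-1.798e+02 -1.000e-01  6.050e+01] w 0.0841 F [-1.6  0.3 -1. ] ff 0.0
turn z 0.4; shift after turn [-0.0044  0.004   0.1097]  before turn [-0.0044  0.004   0.1097]
```

View pics/stack.png

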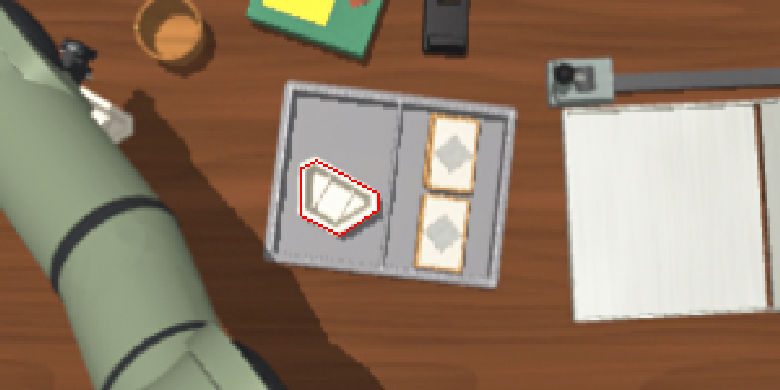

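The second tray is nested (rim level at ≈.088, outline aligned at crop 340,200), and the decks and lever are fine. I'll approach the last tray and check from the side.

```bash
python3 -m crank '0.084 -0.0044 0.004 0.02 0 0 0;0.084 0 0 0.03 0 0 0;0.084 0 0 0.03 0 0 0;0.084 0 0 0.027 0 0 0;0.084 0 0 0 0 0 0;0.084 0 0 0 0 0 0;0.084 0 0 0 0 0 0;0.084 0 0 0 0 0 0'
python3 plan.py .6225 .3575 .047 58.5
python3 sv.py sa .6225 .3575 .04 58.5
```

```text
clock: 37.67
position: [0.6251, 0.3498, 0.0862]
tool_rot: [3.14, -0.002, 1.05]
force: [-0.2, -0.0, -0.2]
grip_width: 0.084
finger_force: 0.0
t 37.7 [0.6251 0.3498 0.0862] [ 1.799e+02 -1.000e-01  6.020e+01] w 0.084 F [-0.2 -0.  -0.2] ff 0.0
turn z 1.7; shift after turn [ 0.0052 -0.0062  0.0392]  before turn [ 0.0054 -0.006   0.0392]
```

View pics/sa.png

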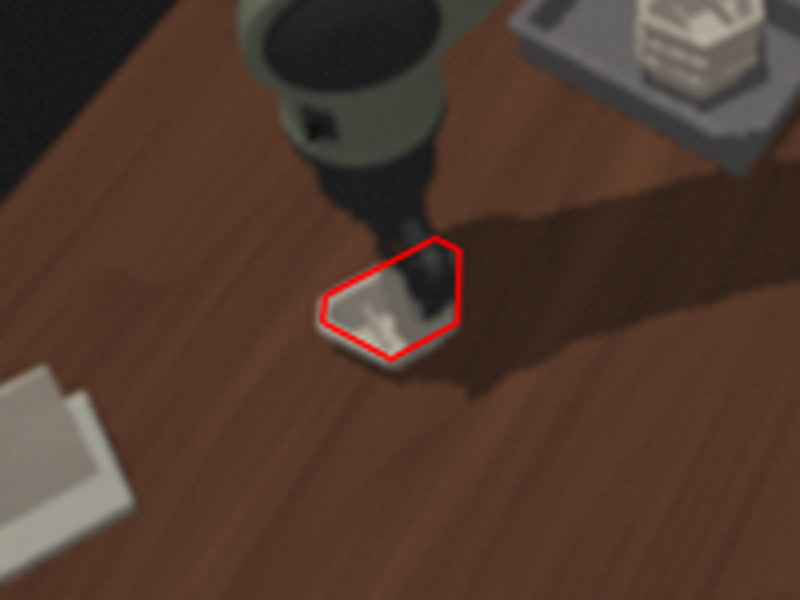

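The outline sits on the tray (perhaps 2 mm off). I'll shift over it and grasp.

```bash
python3 -m crank '0.084 0.0053 -0.0061 0 0 0 1;0.084 0 0 0.015 0 0 0;0.084 0 0 0.013 0 0 0;0.084 0 0 0.01 0 0 0;0.084 0 0 0 0 0 0;0.05 0 0 0 0 0 0;0.05 0 0 0 0 0 0;0.05 0 0 0 0 0 0' 40
python3 -m crank '0.05 0 0 0 0 0 0;0.05 0 0 0 0 0 0;0.05 0 0 -0.02 0 0 0;0.05 0 0 -0.03 0 0 0;0.05 0 0 -0.04 0 0 0;0.05 0 0 -0.04 0 0 0;0.05 0 0 -0.04 0 0 0;0.05 0 0 0 0 0 0'
python3 plan.py .5295 .0612 .15 60.5
```

```text
clock: 38.38
position: [0.6218, 0.3571, 0.0467]
tool_rot: [3.141, -0.001, 1.033]
force: [-0.2, 0.5, -1.0]
grip_width: 0.0645
finger_force: 44.2
clock: 39.05
position: [0.624, 0.3586, 0.225]
tool_rot: [3.137, -0.01, 1.032]
force: [0.4, -0.2, -1.5]
grip_width: 0.0646
finger_force: 44.9
t 39.0 [0.624  0.3586 0.225 ] [179.7  -0.6  59.2] w 0.0646 F [ 0.4 -0.2 -1.5] ff 44.9
turn z -1.3; shift after turn [-0.3053  0.0642  0.075 ]  before turn [-0.3037  0.0714  0.075 ]
```

```bash
python3 -m crank '0.05 -0.038 0.0081 0 0 0 -1.2;0.05 -0.038 0.0081 0 0 0 0;0.05 -0.038 0.0081 0 0 0 0;0.05 -0.038 0.0081 0 0 0 0;0.05 -0.038 0.0081 0 0 0 0;0.05 -0.038 0.0081 0 0 0 0;0.05 -0.038 0.0081 0 0 0 0;0.05 -0.038 0.0081 0 0 0 0'
python3 -m crank '0.05 0 0 0.02 0 0 0;0.05 0 0 0.03 0 0 0;0.05 0 0 0.02 0 0 0;0.05 0 0 0.01 0 0 0;0.05 0 0 0 0 0 0;0.05 0 0 0 0 0 0;0.05 0 0 0 0 0 0;0.05 0 0 0 0 0 0'; python3 plan.py .5298 .062 .1175 60.3
```

```text
clock: 39.72
position: [0.526, 0.0592, 0.2162]
tool_rot: [3.141, -0.0, 1.054]
force: [0.6, -1.2, -0.3]
grip_width: 0.0643
finger_force: 44.9
clock: 40.38
position: [0.5275, 0.0611, 0.1372]
tool_rot: [3.14, -0.001, 1.054]
force: [-0.5, -0.2, -0.3]
grip_width: 0.0644
finger_force: 44.9
t 40.4 [0.5275 0.0611 0.1372] [ 1.799e+02 -1.000e-01  6.040e+01] w 0.0644 F [-0.5 -0.2 -0.3] ff 44.9
turn z 0.1; shift after turn [0.0019 0.0016 0.0197]  before turn [0.0019 0.0016 0.0197]
```

```bash
python3 -m crank '0.05 0.0019 0.0016 0.002 0 0 0;0.05 0 0 0.005 0 0 0;0.05 0 0 0.005 0 0 0;0.05 0 0 0.004 0 0 0;0.05 0 0 0.0025 0 0 0;0.05 0 0 0 0 0 0;0.05 0 0 0 0 0 0;0.05 0 0 0 0 0 0'; python3 plan.py .530 .0622 .117 60.3
```

```text
clock: 41.05
position: [0.5292, 0.0618, 0.1175]
tool_rot: [-3.142, -0.0, 1.054]
force: [-0.8, -0.4, -0.7]
grip_width: 0.0648
finger_force: 44.9
t 41.0 [0.5292 0.0618 0.1175] [-180.    -0.    60.4] w 0.0648 F [-0.8 -0.4 -0.7] ff 44.9
turn z 0.1; shift after turn [0.0007 0.0005 0.0005]  before turn [0.0007 0.0005 0.0005]
```

No contact force and nearly seated. I'll release, retreat and check.

```bash
python3 -m crank '0.05 0 0 0 0 0 0;0.08 0 0 0 0 0 0;0.08 0 0 0 0 0 0;0.08 0 0 0 0 0 0;0.08 0 0 -0.015 0 0 0;0.08 0 0 -0.03 0 0 0;0.08 0 0 -0.04 0 0 0;0.08 0 0 -0.02 0 0 0'
python3 -m crank '0.08 0.03 -0.01 0 0 0 0;0.08 0.0376 -0.0081 0 0 0 0;0.08 0.0376 -0.0081 0 0 0 0;0.08 0.0376 -0.0081 0 0 0 0;0.08 0.0376 -0.0081 0 0 0 0;0.08 0.0376 -0.0081 0 0 0 0;0.08 0 0 0 0 0 0;0.08 0 0 0 0 0 0'
python3 look.py fin 258,226,.11,185
python3 - <<'E'
from h import *
f=cam("top");W=world(f)
m=(np.hypot(W[...,0]-.53,W[...,1]-.062)<.06)&(W[...,2]>.1);P=W[m];A=np.c_[P[:,:2]-[.53,.062],np.ones(len(P))];print(len(P),np.linalg.lstsq(A,P[:,2],rcond=None)[0],np.percentile(P[:,2],[50,90]))
f=cam("side");c=f["pixels"][150:290,220:400,::-1];d=cv2.imread("pics/fin.png")
c=cv2.resize(c,(500,390),interpolation=cv2.INTER_CUBIC)
cv2.imwrite("pics/fin2.png",np.hstack([c,cv2.resize(d[60:300,250:480],(300,313))[:313] if 0 else cv2.copyMakeBorder(cv2.resize(d[60:300,250:480],(300,313)),0,77,0,0,cv2.BORDER_CONSTANT)]))
E
```

```text
clock: 41.72
position: [0.5299, 0.0621, 0.2262]
tool_rot: [3.139, -0.002, 1.054]
force: [0.3, 0.3, 0.4]
grip_width: 0.0804
finger_force: 0.0
clock: 42.38
position: [0.5924, 0.2787, 0.2219]
tool_rot: [-3.141, -0.0, 1.057]
force: [0.4, -0.5, 0.6]
grip_width: 0.0799
finger_force: 0.0
258,226,.11,185 0.5301 0.0607 59.3 0.115 554
242 [-0.00921283  0.0047928   0.10901488] [0.10932583 0.11361665]
```

View pics/fin2.png

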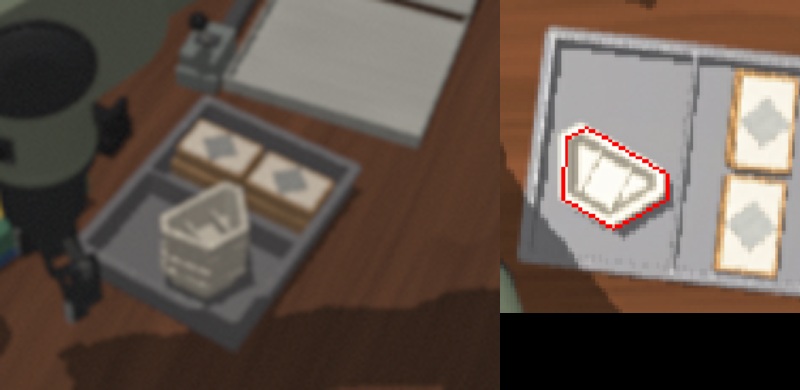

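The stack stands even and level (rim plane .109, against .110 for full nesting), the decks lie flat two high, and the lever is over. I'm handing in.

```bash
python3 -c "
from workcell import bot
print(bot.job_done())"
```

```text
the job is handed in; nothing more can be done
None
```

I handed the job in at about 42 s: all three loose trays are nested on tray0, all four decks lie flat two high in the other compartment, the lever is at off, and the last pictures agree; the hand-in call returned no verdict.

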